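# Lock the towing eye with the looped hitch pin

## Robot

A 6-joint arm with a two-finger parallel gripper is mounted at the origin on the work surface. World frame = base frame: x ahead of the robot, y to its left, z up, the work surface at z = 0. Lengths are in m, angles in rad, forces in N, time in s.
With the tool pointing down it reaches from about 0.325 to 0.9 m from the base axis. Payload 6.1 kg.
Tool frame: the origin (TCP) lies midway between the tips of the shut fingers; the grasp point (between the pads) lies 19 mm behind it; z points along the fingers, y is the line along which they close (so a half turn about z gives the same grasp; the last joint's range is limited). The gripper opens to 85 mm and grips with 20 to 120 N. Pads are 22 mm wide; open, the fingers measure 114 mm over their backs; the gripper's body (76 mm by 85 mm) begins 54 mm behind the grasp point. The pads swing forward as they close: fully open they stand 13 mm farther back than shut.
Start: joints at [1.086, 0.22, 1.526, -0, 1.395, -0.126], TCP at [0.219, 0.585, 0.231] pointing down, gripper open.
Joint ranges: [-2.98, 2.98], [-0.91, 2.08], [0.09, 2.57], [-1.24, 4.39], [0.2, 2.65], [-2.68, 2.68]. Speed limits (rad/s): [2.57, 2.57, 3.01, 3.14, 3.14, 3.14].

## Interface

Orientations are given as [roll, pitch, yaw] about the fixed x, y, z axes, in that order (R = Rz(yaw) Ry(pitch) Rx(roll)).
In Python, from plant import movep, move_l, set_joints, gripper_to, hold, inverse_kinematics, observe, get_image, get_calibration, Unreachable, job_done gives the robot as it stands. Calls block until the motion is done:
- movep(position, orientation): joint-space move of the TCP to a pose.
- move_l(position, feed=0.15, rotation=None, max_force=None): straight line of the TCP; rotation=None keeps the orientation; feed is the mean speed in m/s. With max_force (N) it stops when the force on the tool has changed by that much, and returns True; else False.
- set_joints(angles): joint-space move.
- gripper_to(opening, f_grip=None): finger opening in m; f_grip is the grip in N (None keeps the last); returns when the fingers have stopped.
- hold(seconds).
- inverse_kinematics(position, orientation): joint angles nearest the present ones, or None.
- observe(): the state.
- get_image(name): name is "side" or "top"; returns (picture, depth): 384x512x3 uint8, red, green, blue; 384x512 float32, m along the optical axis (not along the pixel's ray), 0 where there is no reading.
- get_calibration(name): a dict with "intrinsics" (3x3 intrinsics, pixels), "world_from_camera" (4x4, takes a point from camera to world coordinates). Camera axes: x right, y down, z forward; pixel columns grow to the right and rows downward; lengths in m; the calibration is good to about 2 mm. A picture is of the moment at which its call begins. get_calibration takes no time and is no camera call.
A pose or a line that the arm cannot do raises Unreachable and nothing moves.
- job_done(): hands the job in; it is judged then, once.
The state is a dict: "time_s": time; "q": joint angles; "joint_velocities": joint speeds; "joint_torque": joint torques, N m; "eef_pos": TCP position; "tcp_rot": TCP orientation; "ft_force": force on the tool from outside, world axes, zero at the start; "torque": the same for the moment, N m; "opening": finger opening in m; "grasp_force": force on a finger pad.
Only numpy, scipy, OpenCV 4.12 (cv2) and the standard library are available. Lean on these libraries where they do the work, as an engineer would, in place of code of your own. Each camera call takes 0.05 s, during which the arm holds its last target. There are 200 camera calls.

## Task

Lock the towing eye on the square hitch bar held in the vice: from the wooden rack take the hitch pin that has the big swinging wire loop and push it fully down into the bar's cross hole, with its loop still open and leaning away from the bar's free end. Then swing the loop over so that it snaps down around the free end of the bar, and leave the pin there, fully seated.

Things in the scene. Friction and masses are not known exactly. Their poses are not given: they have to be found in the camera images.
- pin: Steel pin upright in a wood rack 75 high; others in it, 75 off, are up to 40 proud. Origin: shank axis at the head's underside; z up. Shank 12 dia, 54 long, tip tapered to 4. Head x -32 to 26, 30 wide, 14 high; on it a grip block 22 (x) x 20 (y), z 14 to 51. Loop hinge: along y at x -24, z 10. Open loop leans to -x, clear of a grip across y. Spring at y 17 to 24, below z 14. 0.35 to 0.55 kg.
- loop (a joint): Loop angle on the pin, rad: 0 = open at its stop, leaning 30 deg past upright to the pin's -x; 2.62 = closed at its stop, to the pin's +x, 30 deg below level. Sprung over-centre at about 1.0 (30 deg past upright to +x): below that it springs back open, beyond it snaps shut by itself. About 1 N at the crown pushes it over.
- crown (a point): Middle of the crown, the cross bar at the loop's far end, 80 mm from the hinge. The loop is 6 mm steel wire, 62 mm wide inside. Open, with the pin upright, the crown is at x -64, z 79 mm from the pin's origin; swinging over, it passes clear above the grip block.
- hitch: Level square steel bar, 36 x 36 mm, top at z 110, in a blue vice. Origin: on the bench below the cross hole's axis; x along the bar to its free end, 35 from the axis; z up. The hole is vertical, through, 21 dia with a 3 mm chamfer. Behind it: round towing eye, 72 dia, x -56 to -44, top z 128; vice jaws x -140 to -90, 82 wide, top z 121, screw handle to y 70.
Things that resemble listed ones, but are neither listed nor needed, are in the scene too. What is shaped like the hitch but red or white is not meant.

How it is judged:
By the outcome, as a careful person would: the job done as asked, in the order asked, and still so for the second after the job is handed in, with the robot touching nothing.
It also fails if it takes over 54 s, if anything falls off the work surface, if the arm or the gripper's body presses on something with over 40 N, if the wrist force passes 120 N, or if a joint passes its speed limit or range.

## Working session

There is one attempt and no reset: what is moved stays moved. The work goes in short steps, each a Python script; the robot and the scene stay as the last script left them, time stands still between calls to the robot, and variables do not carry over. Pictures are saved under pics/ and viewed, at most 10 in all, crops included, and the job is handed in when it is done.

```bash
ls; mkdir -p pics; python3 - <<'E'
from plant import *
import cv2,numpy as np
for n in("side","top"):
    p,d=get_image(n);cv2.imwrite(f"pics/{n}0.png",p[...,::-1]);np.savez(f"{n}0.npz",p=p,d=d)
    c=get_calibration(n);print(n,c["intrinsics"],c["world_from_camera"])
a=cv2.imread("pics/side0.png");b=cv2.imread("pics/top0.png")
print(observe()["time_s"])
E
```

```text
pics
side [[487.74292618   0.         258.56810556]
 [  0.         487.74292618 190.67275909]
 [  0.           0.           1.        ]] [[ 0.72618441 -0.36427354  0.58306174 -0.11812848]
 [-0.68738033 -0.40052445  0.60587825 -0.57557907]
 [ 0.01282507 -0.84076451 -0.54124908  0.66680087]
 [ 0.          0.          0.          1.        ]]
top [[490.71457441   0.         253.4986984 ]
 [  0.         490.71457441 186.79704668]
 [  0.           0.           1.        ]] [[-0.01154264 -0.99630588  0.08509616  0.38621036]
 [-0.99987598  0.01241199  0.00969407  0.02656963]
 [-0.01071447 -0.08497371 -0.99632558  1.285546  ]
 [ 0.          0.          0.          1.        ]]
0.1
```

View pics/side0.png

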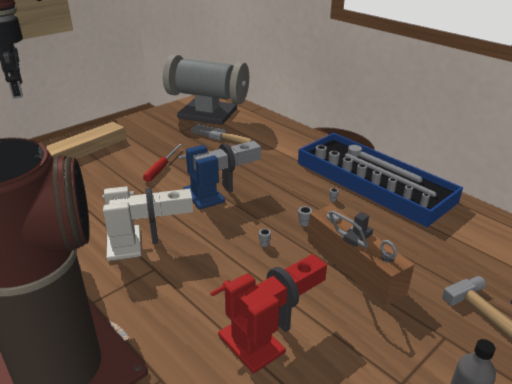

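View pics/top0.png

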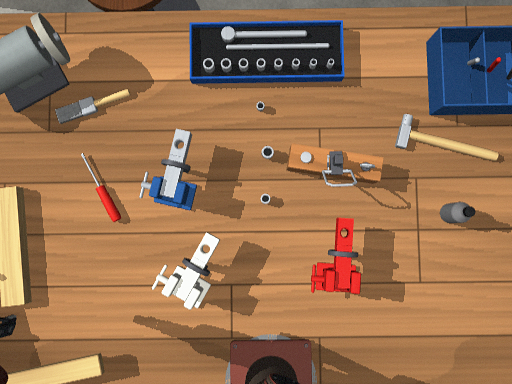

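Top view: the blue-vice hitch has its hole near (180,143), and the white (208,247) and red (344,233) hitches are decoys. The rack at about (335,163) holds three pins: a round-headed one (306,157), one with a grip block and wire loop (337,163), and one with a small ring (368,166). I'll check this choice in a close crop.

```bash
python3 - <<'E'
import cv2,numpy as np
a=cv2.imread("pics/side0.png");b=cv2.imread("pics/top0.png")
r=lambda i,x,y,w,h,:cv2.resize(i[y:y+h,x:x+w],(400,300),interpolation=cv2.INTER_CUBIC)
o=np.vstack([np.hstack([r(b,280,130,112,84),r(b,132,122,112,84)]),np.hstack([r(a,300,195,120,90),r(a,170,125,112,84)])])
cv2.imwrite("pics/crop1.png",o)
E
```

```text
(no output)
```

View pics/crop1.png

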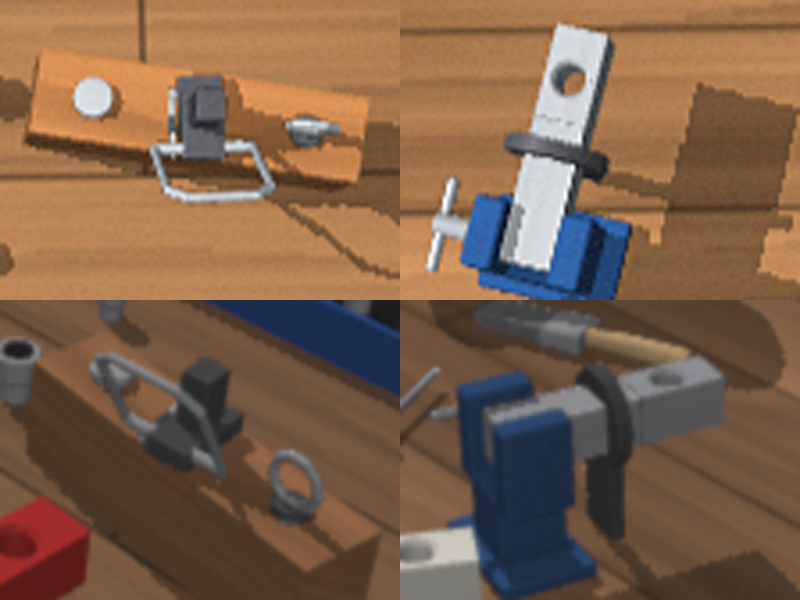

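The pin I want is the middle one (337,163): grey grip block, large wire loop leaning to world -x, spring on its +y side. The neighbours are a disc-headed pin and a small ring pin. The target is the blue-vice bar, whose free end points to world +x. Next I measure both.

```bash
cat > h.py <<'E'
from plant import *
import cv2,numpy as np
def cloud(n,p=None,d=None):
    if p is None:p,d=get_image(n)
    c=get_calibration(n);K=c["intrinsics"];T=c["world_from_camera"]
    v,u=np.indices(d.shape)
    P=np.stack([(u-K[0,2])/K[0,0]*d,(v-K[1,2])/K[1,1]*d,d],-1)@T[:3,:3].T+T[:3,3]
    P[d==0]=np.nan
    return p,P
def ray(n,uv,z):
    c=get_calibration(n);K=c["intrinsics"];T=c["world_from_camera"]
    r=T[:3,:3]@np.linalg.solve(K,[uv[0],uv[1],1.]);o=T[:3,3]
    return o+r*(z-o[2])/r[2]
def rect(n,mask,z):
    cs,_=cv2.findContours(mask.astype(np.uint8),cv2.RETR_EXTERNAL,cv2.CHAIN_APPROX_NONE)
    c=max(cs,key=len)[:,0];W=np.array([ray(n,q,z)[:2] for q in c],np.float32)
    return W,cv2.minAreaRect(W*1000)
E
python3 - <<'E'
from h import *
for n in("top","side"):
    f=np.load(n+"0.npz");p,P=cloud(n,f["p"],f["d"]);X,Y,Z=P[...,0],P[...,1],P[...,2]
    box=lambda u0,v0,u1,v1:(np.indices(Z.shape)[1]>=u0)&(np.indices(Z.shape)[1]<=u1)&(np.indices(Z.shape)[0]>=v0)&(np.indices(Z.shape)[0]<=v1)
    sat=p.max(-1).astype(int)-p.min(-1)
    if n=="top":
        R=box(280,130,392,200)
        for nm,m,z in(("rack",R&(Z>.06),.075),("blk",R&(Z>.115)&(sat<30)&(p.max(-1)<130),None),("head",R&(Z>.08)&(Z<.1)&(sat<30)&(p.max(-1)<130),.089),("bar",box(150,122,200,165)&(Z>.1)&(p.min(-1)>140),.11)):
            zz=np.nanmedian(Z[m]);print(nm,m.sum(),zz,rect(n,m,z or zz)[1],np.nanmedian(X[m]),np.nanmedian(Y[m]))
        print("racktop z",np.nanmedian(Z[R&(sat>60)&(Z>.06)]))
        # hole
        m=box(172,133,188,152)&(p.max(-1)<170);print("holepix",m.sum())
        H=(p.min(-1)>140)&box(150,122,200,165)
        cs,h=cv2.findContours(H.astype(np.uint8),cv2.RETR_CCOMP,cv2.CHAIN_APPROX_NONE)
        for c,hh in zip(cs,h[0]):
            if hh[3]>=0:
                q=c[:,0];print("hole",len(q),cv2.minEnclosingCircle(q),ray(n,cv2.minEnclosingCircle(q)[0],.11))
        print(p[133:153,170:192].min(-1))
        np.set_printoptions(linewidth=220,precision=0,suppress=True)
        print((Z[145:190,322:358:1]*1000)[::2])
E
```

```text
rack 2420 0.07719040206256966 ((535.4454345703125, -162.5622100830078), (230.70436096191406, 90.16153717041016), 80.37275695800781) 0.5468404114917444 -0.16061142499109193
blk 91 0.1257668162512473 ((549.1588134765625, -163.96469116210938), (19.011608123779297, 24.143692016601562), 88.54129028320312) 0.5474497801327436 -0.16383086016121434
head 231 0.08927948435035837 ((545.7310791015625, -164.19247436523438), (57.324974060058594, 30.12308692932129), 2.823314666748047) 0.5355781012248904 -0.16421707323880502
bar 406 0.11121780329437314 ((590.152587890625, 218.25765991210938), (35.578643798828125, 78.76194763183594), 76.19113159179688) 0.5858504770907877 0.2175182676341348
racktop z 0.07584157366329913
holepix 104
hole 29 ((178.61111450195312, 143.61111450195312), 5.6246747970581055) [0.59404649 0.21851283 0.11      ]
[[ 79  81  75  77  97 216 213 213 212 212 213 212 210 212 210 209 209 217
  212 193  71  79]
 [ 79  81  76  68 170 207 214 211 211 212 214 211 210 206 209 210 208 216
  217 180  56  72]
 [ 82  81  74  71 189 209 209 211 213 212 214 212 208 207 208 211 213 215
  214 129  
[... 5099 characters left out ...]
154. 152. 155. 154.  -2.  -2.   2.   3.  -3.  -0.   8.   2.  -0.  -1. 158. 158. 157. 154. 159. 154. 156. 157. 156. 156. 161. 157. 153. 152.  -1.   1.]
 [  2.   0.   3.  -2.   2.   4.  -0.   2. 150. 158. 158. 157. 160. 158. 154. 160. 159. 157. 156. 161. 157. 157. 157. 154. 157. 159. 156. 156. 156. 155. 158.   4.  -2.   1.   4.   2.]
 [  4.  -1.   5.   2.  -2.   0.  -1.  -1.   3.  -0.  -2.   1.   3.   7.  -0.   4.  -3.   0.   5.  -0.  -0.   1.   7.  -1.   3.  -5.   1.  -3.  -0.  -0.  -3.   1.   3.  -2.  -0.   0.]
 [  0.  -0.  -2.   0.  -0.   1.   2.   1.  -4.   6.   1.   3.  -0.   4.  -2.   4.  -1.  -1.   2.  -8.   1.   4.   1.   4.  -1.   1.  -0.   2.   2.  -1.   3.   8.   1.  -2.  -2.  -0.]]
```

```bash
python3 - <<'E'
from h import *
o=observe();print(o["tcp_rot"],o["eef_pos"])
for y in(0,np.pi):
    for p in([.549,-.164,.22],[.594,.218,.25]):print(y,inverse_kinematics(p,[np.pi,0,y-(.241 if p[1]>0 else 0)]))
gripper_to(.05)
movep([.5485,-.164,.20],[np.pi,0,0 if abs(inverse_kinematics([.5485,-.164,.2],[np.pi,0,0])[5])<1.6 else np.pi])
print(move_l([.5485,-.164,.097],.1,max_force=8),observe()["eef_pos"],observe()["ft_force"])
gripper_to(0,60)
o=observe();print(o["opening"],o["grasp_force"],o["time_s"],o["ft_force"])
p,d=get_image("side");q,e=get_image("top")
r=lambda i,x,y,w,h:cv2.resize(i[y:y+h,x:x+w,::-1],(400,300))
cv2.imwrite("pics/g1.png",np.hstack([r(p,290,150,160,120),r(q,270,110,160,120)]))
E
```

```text
[-3.13980954e+00 -2.53044996e-04  2.78285001e+00] [0.21918064 0.58470866 0.23029065]
0 [-4.27900008e-01  1.05056570e-01  1.67785271e+00 -4.44089210e-16
  1.35868337e+00  1.14289632e+00]
0 [ 2.27198218e-01  2.27376346e-01  1.48321592e+00 -4.44089210e-16
  1.43100039e+00  2.03899454e+00]
3.141592653589793 [-0.42790001  0.10505657  1.67785271  0.          1.35868337 -1.99869633]
3.141592653589793 [ 0.22719822  0.22737635  1.48321592  0.          1.43100039 -1.10259811]
False [ 0.54916761 -0.16427428  0.09788259] [ 0.89886017  0.35771674 -0.33161105]
0.019185730686208515 59.6791934967041 4.9833 [-0.09140322 -1.95954638  3.82838784]
```

View pics/g1.png

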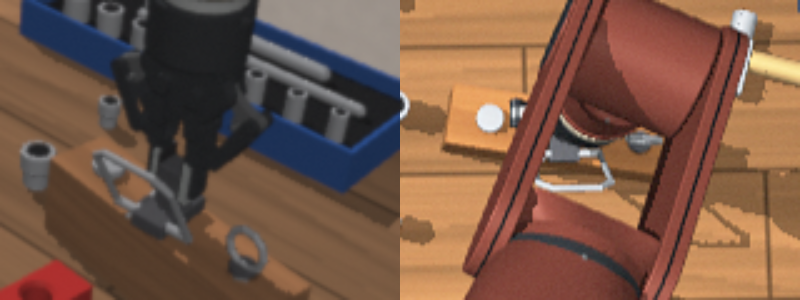

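The fingers hold the grip block (opening 19.2 mm) with the loop untouched on the -x side. I'll lift, move above the hole and look.

```bash
python3 - <<'E'
from h import *
move_l([.5485,-.164,.20],.1)
gz=observe()["ft_force"];print(gz)
movep([.594,.218,.23],[np.pi,0,-.241])
o=observe();print(o["eef_pos"],o["tcp_rot"],o["opening"],o["time_s"],o["ft_force"])
p,d=get_image("side");q,e=get_image("top");np.savez("a1.npz",p=p,d=d,q=q,e=e)
r=lambda i,x,y,w,h:cv2.resize(i[y:y+h,x:x+w,::-1],(400,300))
cv2.imwrite("pics/a1.png",np.hstack([r(p,170,70,120,90),r(q,120,90,120,90)]))
E
```

```text
[-0.70383606 -0.05566436 -4.39772665]
[0.59414237 0.21688715 0.22964957] [ 3.14075724e+00  2.54669216e-04 -2.41760681e-01] 0.019266487946693066 7.7 [-0.76824075  0.09012806 -3.32374655]
```

View pics/a1.png

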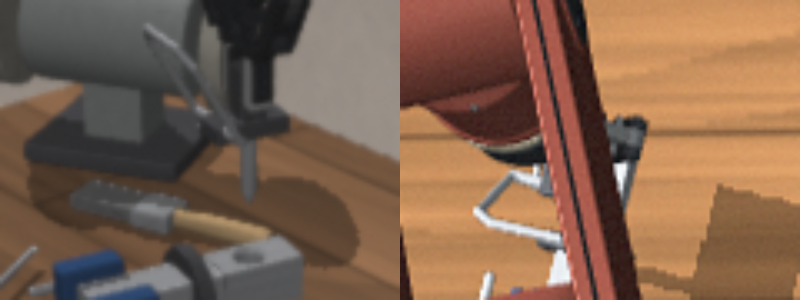

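The side view shows the shank hanging upright, tip near (244,128), hole ellipse near (245,147), loop open toward the vice. I'll compare tip and hole by ray in this one view.

```bash
python3 - <<'E'
from h import *
f=np.load("a1.npz")
g=np.load("side0.npz")["p"];p=f["p"]
print(p[108:134,236:254].min(-1))
m=(p[108:134,236:254].max(-1))
# hole: dark px on bar top
h=g[138:156,232:262].min(-1);print(h)
for uv in((244.5,128.5),(244.4,120)):
  for z in(.152,.154,.156):print(uv,z,ray("side",uv,z))
for uv in((245,146.5),):print(ray("side",uv,.11))
E
```

```text
[[ 72 116  88  81  76  54  48  44  44  44  44  43  43  44  43  42  43  43]
 [ 65 111  96  84  80  63  47  44  44  43  43  43  42  42  43  44  45  44]
 [ 54  89 101  92  83  76  57  47  43  44  43  45  45  48  46  47  44  46]
 [ 47  60  80  83  78  81  74  62  50  50  51  51  52  63  60  54  50  52]
 [ 44  46  56  68  74  79  81  74  71  77  72  67  67  70  70  67  63  59]
 [ 46  47  53  63  68  76  81  78  86  86  77  68  68  69  70  70  70  69]
 [ 51  65  69  71  73  76  81  85  90  86  77  68  68  67  67  69  69  71]
 [ 54  70  73  73  73  74  80  88  90  86  77  72  69  69  68  68  68  68]
 [ 66  71  72  73  73  73  81  87  91  86  76  73  73  71  70  69  68  68]
 [ 70  69  69  71  71  73  80  88  91  86  77  75  74  74  72  71  70  70]
 [ 71  70  70  69  69  71  80  89  90  86  76  73  74  75  74  73  73  72]
 [ 70  71  71  71  70  70  80  87  89  85  76  68  72  73  73  73  73  73]
 [ 71  70  71  71  71  72  80  88  89  84  75  64  68  70  70  71  71  73]
 [ 71  69  69  68  69  71  79  88  90  85  74  64  68  69  68  69  70  69]
 [ 56  56  55  54  56  68  80  87  89  84  74  65 
[... 2766 characters left out ...]
2  82  83  83  83  84  85  84  85
   85  84  84  85  83  83  83  82  83  83  79  65]
 [ 51  61  82  85  83  71  79  82  83  83  83  84  84  85  85  84  84  83
   83  82  83  82  82  83  83  83  83  84  78  63]
 [ 50  54  73  82  82  73  81  83  84  85  84  84  83  83  83  82  82  82
   82  83  82  83  83  83  83  83  84  84  78  64]]
(244.5, 128.5) 0.152 [0.60297812 0.22635267 0.152     ]
(244.5, 128.5) 0.154 [0.60017663 0.22323717 0.154     ]
(244.5, 128.5) 0.156 [0.59737513 0.22012167 0.156     ]
(244.4, 120) 0.152 [0.63574478 0.26306999 0.152     ]
(244.4, 120) 0.154 [0.63281598 0.25981184 0.154     ]
(244.4, 120) 0.156 [0.62988718 0.25655369 0.156     ]
[0.59464917 0.21545903 0.11      ]
```

```bash
python3 - <<'E'
from h import *
X=[.5944,.2178]
print(move_l(X+[.165],.08,max_force=6),observe()["eef_pos"],observe()["ft_force"])
if observe()["eef_pos"][2]<.168:
    print(move_l(X+[.130],.05,max_force=10),observe()["eef_pos"],observe()["ft_force"])
o=observe();print(o["opening"],o["time_s"])
p,d=get_image("side");q,e=get_image("top")
r=lambda i,x,y,w,h:cv2.resize(i[y:y+h,x:x+w,::-1],(400,300))
cv2.imwrite("pics/i1.png",np.hstack([r(p,170,90,120,90),r(q,120,90,120,90)]))
E
```

```text
False [0.59488945 0.21794822 0.16572187] [-0.13916768  0.18267276 -3.6831551 ]
True [0.59377224 0.21734782 0.13278914] [ 0.20619067 -0.62812751  3.99863972]
0.01924108867685496 9.375
```

View pics/i1.png

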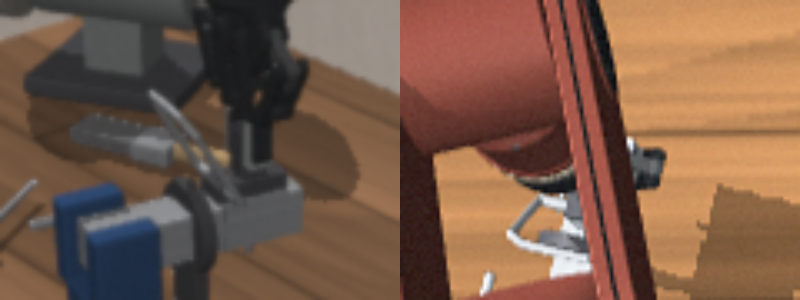

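The head sits flat on the bar with the loop open, leaning to the vice side; contact came at TCP z 0.1328, as expected for full seating. I'll release and push the crown over.

```bash
python3 - <<'E'
from h import *
o=observe();a=-.241;ax=np.array([np.cos(a),np.sin(a)]);C=np.array([.5942,.2175])
P=lambda x,z:list(C+ax*x*1e-3)+[z]
gripper_to(.05)
move_l([*o["eef_pos"][:2],.27],.15)
gripper_to(0,20)
move_l(P(-102,.27),.15)
print(move_l(P(-102,.173),.12,max_force=6),observe()["ft_force"],observe()["time_s"])
print(move_l(P(18,.173),.08,max_force=12),observe()["eef_pos"],observe()["ft_force"],observe()["time_s"])
p,d=get_image("side");q,e=get_image("top")
r=lambda i,x,y,w,h:cv2.resize(i[y:y+h,x:x+w,::-1],(400,300))
cv2.imwrite("pics/s1.png",np.hstack([r(p,170,90,120,90),r(q,120,90,120,90)]))
E
```

```text
False [-0.29869299  0.26260945 -0.18427121] 13.2667
False [0.61134048 0.21340274 0.17305427] [-1.19149692  0.19869354 -0.35112218] 14.9167
```

View pics/s1.png

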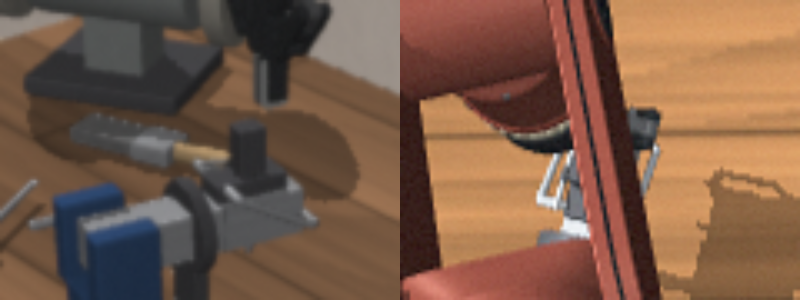

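The leg now slopes down past the free end, so the loop has snapped over and the pin is still seated. I'll retreat and take a clear look.

```bash
python3 - <<'E'
from h import *
o=observe();move_l([*o["eef_pos"][:2],.29],.15)
movep([.45,-.02,.3],[np.pi,0,-.241])
p,d=get_image("side");q,Q=cloud("top")
r=lambda i,x,y,w,h:cv2.resize(i[y:y+h,x:x+w,::-1],(400,300),interpolation=cv2.INTER_CUBIC)
cv2.imwrite("pics/f1.png",np.hstack([r(p,180,105,100,75),r(q,140,105,100,75)]))
Z=Q[...,2][115:165,160:200];m=(Z>.145)&(Z<.18);print("block top",np.median(Z[m]),m.sum(),observe()["time_s"])
E
```

```text
block top 0.1610907356125728 97 17.15
```

View pics/f1.png

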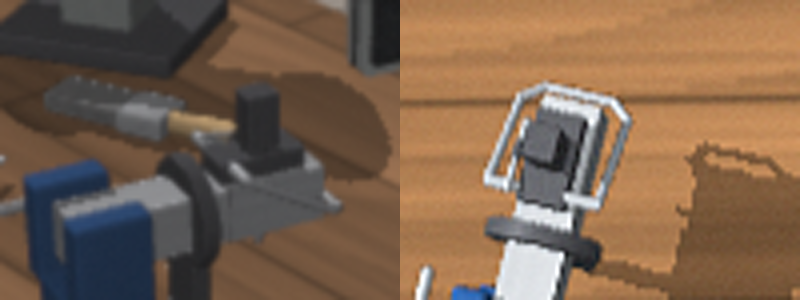

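The loop surrounds the bar's free end, and its crown is beyond the end in the top view. The block top is at z 0.161, which matches a fully seated pin, and the robot is clear.

```bash
python3 -c "
from plant import *
print(job_done())"
```

```text
the job is handed in; nothing more can be done
None
```

The job is handed in: the pin is fully seated in the blue-vice bar and its loop has snapped shut around the free end, done at about 17 s of the 54 s limit; no verdict was returned.

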